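# Set and lock a telescoping hold-down on a shaft

### The arm

A 7-joint arm with a two-finger parallel gripper is mounted at the origin on a cart in front of the work surface, level with it; the furniture and walls round the work are solid. World frame = base frame: x ahead of the robot, y to its left, z up, the work surface at z = 0. Lengths are in m, angles in rad, forces in N, time in s.
With the tool pointing down it reaches from about 0.4 to 0.925 m from the base axis. Payload 4.1 kg.
Tool frame: the origin (TCP) lies at the very end of the fingers, on their centre line; the grasp point (between the pads) lies 19 mm behind it; z points along the fingers, y is the line along which they close (so a half turn about z gives the same grasp; the last joint's range is limited). The gripper opens to 85 mm and grips with 20 to 120 N. Pads are 22 mm wide; open, the fingers measure 114 mm over their backs; the gripper's body (76 mm by 85 mm) begins 54 mm behind the grasp point. The pads swing forward as they close: fully open they stand 13 mm farther back than shut.
Start: joints at [1.164, 0.398, 0.045, 1.537, -0.019, 1.207, -0.051], TCP at [0.197, -0.619, 0.231] pointing down, gripper open.
Joint ranges: [-2.82, 2.82], [-0.49, 2.23], [-1.37, 1.46], [0, 2.46], [-1.36, 4.5], [0.23, 2], [-2.94, 2.94]. Speed limits (rad/s): [2.57, 2.57, 3.14, 3.14, 3.14, 3.14, 3.14].

### API

Orientations are given as a unit quaternion [w, x, y, z].
In Python, from cell import arm gives the robot as it stands.
- The arm moves only by the tool carry_out, never from a script. Its argument "deltas" is a list of rows, each a list of 5 numbers: the finger opening in cm, from 0 to 8.54, then the shift along the tool's x, y, z in cm, then the turn about the tool's z in degrees. In form: [[gripper, tx, ty, tz, roll], ...]. A call has 1 to 20 rows; each row is the pose to reach, as a shift and turn from the pose commanded when the call began, along the tool's axes at that moment; what a row does not reach only later rows make up. A row lasts 1/10 s, in which the tool goes at most 50 mm and 8.59 degrees, less where a joint would pass 70% of its speed; a pose out of reach is approached as far as the arm can. A call with a gripper value outside its range is refused whole. The fingers move at their own pace and stop on an object; "grip_force" is the grip in N (left out, the last holds). Time passes only in rows, so rows that repeat a pose let the fingers close. It gives the time, the measured TCP pose, the force, the opening and the grip force at its end, in the units of the state.
- arm.read_state(): the state, without advancing time (a new reading comes with each control period).
- arm.get_image(name): name is "side" or "top" or "wrist"; returns a dict with "color" (400x640x3 uint8, blue, green, red), "z_map" (400x640 float32, m along the optical axis (not along the pixel's ray), 0 where there is no reading), "fx", "fy", "cx", "cy" (pixels), "D" ([k1, k2, p1, p2, k3] as OpenCV has them; the pictures are not rectified), "T" (4x4, takes a point from camera to world coordinates); the wrist camera has in their place "T_tool_cam" (4x4, takes a point from camera to tool coordinates, whose origin is the TCP and whose axes are the flange's). Camera axes: x right, y down, z forward; pixel columns grow to the right and rows downward; lengths in m; the calibration is good to about 2 mm. A picture is of the moment at which its call begins: read the wrist's pose just before it.
- arm.close_job(): hands the job in; it is judged then, once.
Trained networks look in a picture, given as the dict that the camera call returned (one of the last four; its "shot" number tells which), for a name from the list of things; names that differ only in an ending like _2 or _b are one class to them, and where a whole thing is asked for, a point or a joint stands for the part that bears it (a point fixed in the world has none). Each returns a list of dicts, best first, with "p" (0 to 1); they miss things now and then, are a little off and sometimes report something else, mostly with a low value. They report only what shows in the picture. A call takes as long as a camera call. They do not tell look-alikes from the thing itself.
- arm.trace(picture, target): "mask" (400x640 bool, what is visible of it) and "rect" ([centre column, centre row, width, height] in pixels, round what is visible of it).
The state is a dict: "time_s": time; "joints": joint angles; "joint_velocities": joint speeds; "joint_efforts": joint torques, N m; "ee_pos": TCP position; "ee_rot": TCP orientation; "ft_force": force on the tool from outside, world axes, zero at the start; "ft_torque": the same for the moment, N m; "opening": opening from 0.0 (shut) to 1.0 (fully open); "grasp_force": force on a finger pad.
Only numpy, scipy, OpenCV 4.12 (cv2) and the standard library are available. Lean on these libraries where they do the work, as an engineer would, in place of code of your own. Each camera call takes 0.05 s, during which the arm holds its last target. There are 200 camera calls.

### The job

Clamp the shaft in the V-block so that it cannot shift while it is measured: twist the T-handle of the hold-down anticlockwise to unlock its telescoping rod, slide the rod down until the rubber tip presses on the shaft with about 10 N, and, keeping it pressed, twist the handle back clockwise until it is fully locked, then let go. Lower it gently: the tip must never press harder than 25 N, which would mark the shaft, and the shaft and the things lying around must stay where they are.

Things in the scene. Friction and masses are not known exactly. Their poses are not given: they have to be found in the camera images.
- stand: hold-down stand, fixed to the desk: dark steel plate 136 x 104 x 15 mm with a V-block (56 wide, 44 long, 90 degree vee along y, its line 27 mm above the desk) and, at the +x end, a post 168 mm high whose arm carries an upright barrel (28 mm across, 122 to 170 mm above the desk) over the vee. Origin: centre of the plate's underside; barrel axis at x = -22 mm, y = 0
- knob (a point): centre of the black T-handle on top of the telescoping rod: a bar 50 mm long (point's x), 14 mm thick (y), 26 mm high, on the 14 mm rod that runs down into the barrel; z is the rod's axis, upright; 146 mm above the foot's origin. Locked, the bar points along the arm. Pinch it across its 14 mm, from above; nothing else of the stand is higher than 170 mm
- spindle_twist (a joint): twist of the rod in its cam lock, rad: 0 locked (clockwise stop), growing anticlockwise seen from above to the other stop at 1.25. Starts locked, at 0 to 0.12. The cam lets go above about 0.75 and holds fully below 0.3; the biting part takes about 0.1 N m. It stays where it is left. Unlocked, the rod slides freely and sinks by its weight (2.8 N); locked it holds a push or pull of about 20 N
- foot: foot of the rod, slides up and down with it: a dark steel cup, 20 mm across, rubber tip (17 mm across) pointing down. Origin: centre of the cup's lower rim, 96 mm above the desk with the rod fully up, starts up to 12 mm lower. The tip sticks out by 1 to 11 mm, differently at each start: no pose tells how far, feel for the touch. It yields, about 18 N per mm of travel
- shaft: loose bright turned steel shaft, 0.28 kg, 105 mm long, lying in the vee along y: thick middle 28 mm across and 55 long, thinner ends (17 mm at -y, 22 mm at +y). Origin: on the axis at the middle of the thick part, which lies under the foot; top 14 mm above it, 61 mm above the desk
- stylus_case: bystander: flat black and white case, 28 x 88 x 18 mm, origin at the centre of its underside
- gauge_block: bystander: small steel gauge block lying on the desk, 9 x 35 x 10 mm, origin at the centre of its underside
- air_blower: bystander: rubber air blower standing on its bulb, 48 mm across, 88 mm high, nozzle up, origin at the centre of its underside
Mind the look-alikes: they are no part of the job. Of the things that look like the stand, the larger one is meant. Of the things that look like the shaft, the larger one is meant.

How it is judged:
By the outcome, as a careful person would: the job done as asked, in the order asked, and still so for the second after the job is handed in, with the robot touching nothing.
It also fails if it takes over 48 s, if anything falls off the work surface, if the arm or the gripper's body presses on something with over 40 N, if the wrist force passes 120 N, or if a joint passes its speed limit or range.

## Working session

There is one attempt and no reset: what is moved stays moved. The work goes in short steps, Python scripts to look and compute and a tool call to move; the robot and the scene stay as the last step left them, time stands still between calls to the robot, and variables do not carry over. Pictures are saved under pics/ and viewed, at most 10 in all, crops included, and the job is handed in when it is done.

Besides the shell and the picture viewer there is one more tool, called after "Call:" as name(argument=value, ...), one argument or row to a line, values as JSON. carry_out: Moves the arm, as the interface text tells. Its arguments: {"type":"object","properties":{"deltas":{"type":"array","items":{"type":"array","items":{"type":"number"}}},"grip_force":{"type":"number"}},"required":["deltas"]}

```bash
mkdir -p pics; cat > h.py <<'E'
from cell import arm
import numpy as np, cv2
from scipy.spatial.transform import Rotation as R
def T_of(im,s=None):
    if 'T' in im: return np.array(im['T'])
    M=np.eye(4); q=s['ee_rot']; M[:3,:3]=R.from_quat([q[1],q[2],q[3],q[0]]).as_matrix(); M[:3,3]=s['ee_pos']
    return M@np.array(im['T_tool_cam'])
def cloud(im,mask=None,s=None):
    z=im['z_map']; m=z>0
    if mask is not None: m&=mask
    v,u=np.nonzero(m); K=np.array([[im['fx'],0,im['cx']],[0,im['fy'],im['cy']],[0,0,1.]])
    p=cv2.undistortPoints(np.stack([u,v],1).astype(float)[:,None],K,np.array(im['D'],float))[:,0]
    d=z[v,u][:,None]; P=np.hstack([p*d,d]); T=T_of(im,s)
    return P@T[:3,:3].T+T[:3,3],u,v
E
python3 - <<'E'
from h import *
s=arm.read_state(); print(s)
for n in ['side','top']:
    im=arm.get_image(n); cv2.imwrite(f'pics/{n}0.png',im['color'])
    for t in ['stand','knob','foot','shaft','stylus_case','gauge_block','air_blower']:
        for r in arm.trace(im,t)[:3]:
            P,_,_=cloud(im,r['mask'])
            print(n,t,round(r['p'],2),np.round(r['rect']),len(P), P.size and np.round([np.median(P,0),np.percentile(P,2,axis=0),np.percentile(P,98,axis=0)],3).tolist())
E
```

```text
{'time_s': 0.0, 'joints': array([ 1.16401639,  0.39920043,  0.04501045,  1.53790879, -0.01867144,
        1.2068919 , -0.05072485]), 'joint_velocities': array([-4.62185149e-04,  6.36096526e-04, -3.60932494e-04, -1.44624175e-03,
        2.06082756e-04, -1.17579026e-03,  8.17738082e-05]), 'joint_efforts': array([ 1.88632971e-04, -4.75127757e+01,  1.36474606e+00, -2.54223132e+01,
        1.15778338e-02,  9.49168811e-03,  9.05698215e-06]), 'ee_pos': array([ 0.1967419 , -0.61883108,  0.23024475]), 'ee_rot': array([-9.67283776e-04,  9.88172716e-01,  1.53341759e-01, -2.28553031e-04]), 'ft_force': array([-0.57361004, -0.05002914, -0.57184387]), 'ft_torque': array([ 0.02501699, -0.01551269, -0.05174182]), 'grasp_force': 0.0, 'opening': 0.9998173271136168}
side stand 0.98 [290. 186.  31.  51.] 754 [[0.499, -0.047, 0.025], [0.454, -0.087, 0.002], [0.553, 0.004, 0.187]]
side stand 0.97 [312. 213.  50.  72.] 1534 [[0.511, -0.212, 0.031], [0.443, -0.264, -0.0], [0.591, -0.132, 0.242]]
side knob 0.44 [310. 195.  11.  36.] 159 [[0.489, -0.215, 0.229], [0.469, -0.224, 0.003], [0.571, -0.049, 0.245]]

[... 1005 characters left out ...]
.588, -0.148, 0.246]]
top knob 0.42 [297. 188.   9.  22.] 100 [[0.495, -0.211, 0.245], [0.472, -0.222, 0.221], [0.518, -0.2, 0.248]]
top knob 0.42 [241. 192.  10.  15.] 58 [[0.49, -0.049, 0.191], [0.476, -0.057, 0.143], [0.504, -0.038, 0.195]]
top foot 0.55 [296. 186.   7.  19.] 108 [[0.496, -0.211, 0.245], [0.472, -0.222, 0.159], [0.52, -0.195, 0.248]]
top shaft 0.59 [302. 201.  29.  15.] 209 [[0.49, -0.2, 0.057], [0.475, -0.254, 0.018], [0.511, -0.16, 0.066]]
top stylus_case 0.66 [359. 176.  25.  22.] 230 [[0.581, -0.395, 0.018], [0.549, -0.425, 0.001], [0.612, -0.364, 0.024]]
top air_blower 0.58 [206. 193.  15.  13.] 175 [[0.511, 0.095, 0.045], [0.495, 0.079, 0.02], [0.534, 0.118, 0.079]]
```

```bash
python3 - <<'E'
from h import *
for n in ['top','side']:
    im=arm.get_image(n)
    P,u,v=cloud(im)
    near=(abs(P[:,0]-.51)<.1)&(abs(P[:,1]+.21)<.09)
    for lo,hi in [(.008,.022),(.236,.26)]:
        m=near&(P[:,2]>lo)&(P[:,2]<hi); q=P[m]
        print(n,lo,m.sum(),cv2.minAreaRect((q[:,:2]*1000).astype(np.float32)),np.median(q,0))
    c=im['color'][140:360,190:450] if n=='side' else im['color'][120:260,180:420]
    cv2.imwrite(f'pics/{n}1.png',cv2.resize(c,None,fx=2.7,fy=2.7,interpolation=cv2.INTER_CUBIC))
E
```

```text
top 0.008 834 ((507.3190612792969, -211.00062561035156), (176.14173889160156, 189.75291442871094), 89.01020050048828) [ 0.52603933 -0.21079174  0.01575963]
top 0.236 96 ((495.0400390625, -210.3343505859375), (49.68991470336914, 13.659836769104004), 19.215431213378906) [ 0.49364347 -0.21098714  0.24500647]
side 0.008 575 ((512.6839599609375, -204.6689453125), (137.2481231689453, 105.82449340820312), 15.64680290222168) [ 0.51321465 -0.22475343  0.01325206]
side 0.236 67 ((491.65374755859375, -211.4886932373047), (48.779544830322266, 15.631697654724121), 17.192184448242188) [ 0.49043553 -0.21256363  0.24132037]
```

View pics/side1.png

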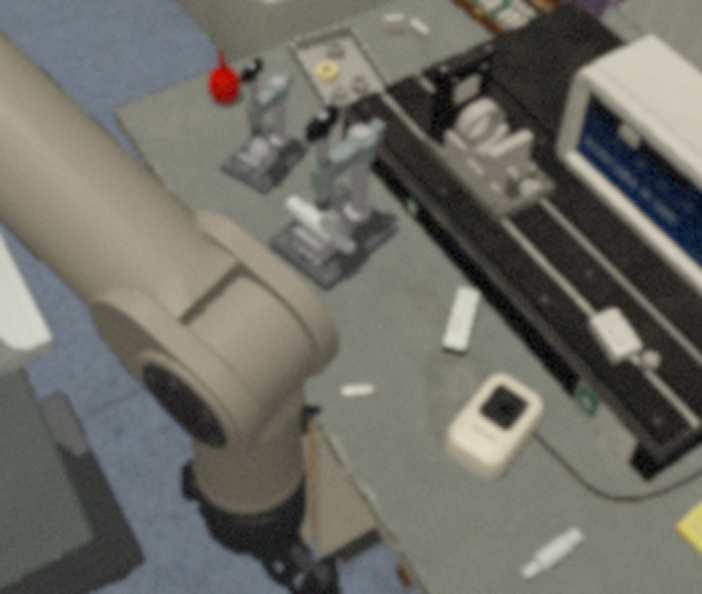

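View pics/top1.png

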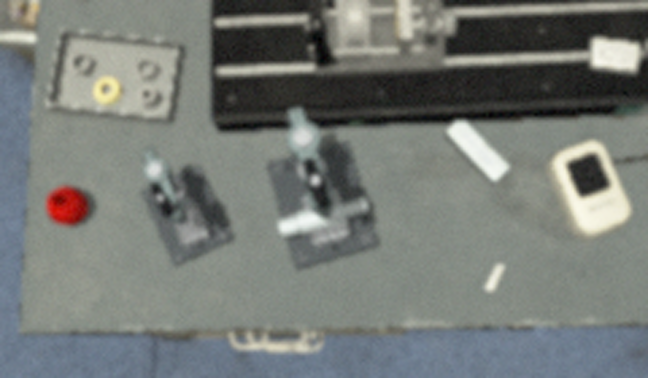

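Call:
carry_out(
  deltas=[
    [8.5,0,0,-5,0],
    [8.5,0,0,-10,0],
    [8.5,3.3,-2.4,-11,0],
    [8.5,7,-5.2,-11,0],
    [8.5,11,-8.1,-11,0],
    [8.5,15,-11.1,-11,0],
    [8.5,19,-14,-11,0],
    [8.5,23,-17,-11,0],
    [8.5,27,-20,-11,0],
    [8.5,31,-22.9,-11,0],
    [8.5,35,-25.8,-11,0],
    [8.5,38,-28,-11,0],
    [8.5,40,-29.5,-11,0],
    [8.5,40.5,-29.9,-11,0],
    [8.5,40.5,-29.9,-11,0],
    [8.5,40.5,-29.9,-11,0],
  ],
)

```text
time_s: 2.5
ee_pos: [0.4912, -0.2138, 0.3412]
ee_rot: [0.001, 0.988, 0.152, -0.0]
ft_force: [0.4, -0.6, 0.3]
opening: 0.995
grasp_force: 0.0
```

```bash
python3 - <<'E'
from h import *
s=arm.read_state(); print(s['time_s'],s['joints'],s['ee_pos'],s['ee_rot'],s['ft_force'],s['ft_torque'])
im=arm.get_image('wrist'); cv2.imwrite('pics/w1.png',im['color'])
P,u,v=cloud(im,None,s)
near=(abs(P[:,0]-.4925)<.05)&(abs(P[:,1]+.21)<.05)&(P[:,2]>.18)&(P[:,2]<.27)
z=P[near][:,2]; print(near.sum(),np.histogram(z,18,(.18,.27)))
top=np.percentile(z,90)
q=P[near&(P[:,2]>top-.006)]; print(len(q),np.median(q,0),cv2.minAreaRect((q[:,:2]*1000).astype(np.float32)))
for r in arm.trace(im,'knob')[:2]:
    q,_,_=cloud(im,r['mask'],s); print(r['p'],r['rect'],len(q),np.median(q,0) if len(q) else 0)
E
```

```text
2.5 [ 0.58211696  0.13662721 -0.2842632   1.63857453  0.04036655  1.3723797
 -0.97337988] [ 0.49123521 -0.2138295   0.34122851] [ 5.24400640e-04  9.88391913e-01  1.51924052e-01 -4.84199024e-04] [ 0.39532376 -0.59567535  0.27320287] [0.00957424 0.02685324 0.00012851]
902 (array([  0,   0,   0,   0,   0,   0,   1,  28,   9,  11,  13,  60, 774,
         6,   0,   0,   0,   0]), array([0.18 , 0.185, 0.19 , 0.195, 0.2  , 0.205, 0.21 , 0.215, 0.22 ,
       0.225, 0.23 , 0.235, 0.24 , 0.245, 0.25 , 0.255, 0.26 , 0.265,
       0.27 ]))
835 [ 0.49679811 -0.20980976  0.24289626] ((495.4104309082031, -210.15020751953125), (49.161285400390625, 13.954891204833984), 19.126420974731445)
0.6 [316.9, 196.4, 17.4, 57.9] 886 [ 0.49771434 -0.20947507  0.24280386]
0.59 [125.3, 94.1, 51.5, 35.6] 1080 [0.51758037 0.08953066 0.04108441]
```

View pics/w1.png

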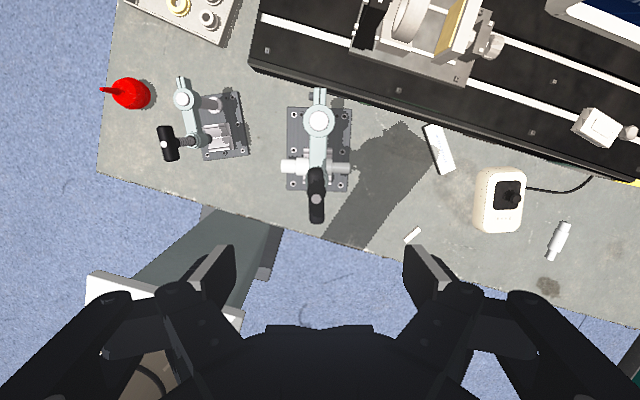

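Call:
carry_out(
  deltas=[
    [5,0.1,0,1.5,-1],
    [5,0.3,0,4,-1.6],
    [5,0.3,0,6,-1.6],
    [5,0.3,0,7,-1.6],
    [5,0.3,0,7,-1.6],
    [5,0.3,0,7,-1.6],
  ],
)

```text
time_s: 3.2
ee_pos: [0.4954, -0.2117, 0.2721]
ee_rot: [0.0, 0.986, 0.167, 0.0]
ft_force: [1.0, 0.0, 0.4]
opening: 0.586
grasp_force: 0.0
```

```bash
python3 - <<'E'
from h import *
s=arm.read_state(); print(s['time_s'],s['joints'],s['ee_pos'],s['ee_rot'],s['ft_force'],s['ft_torque'],s['opening'])
im=arm.get_image('wrist')
P,u,v=cloud(im,None,s)
near=(abs(P[:,0]-.4925)<.05)&(abs(P[:,1]+.21)<.05)&(P[:,2]>.237)&(P[:,2]<.248)
q=P[near]; print(len(q),np.median(q,0),cv2.minAreaRect((q[:,:2]*1000).astype(np.float32)))
M=np.linalg.inv(T_of(im,s)@np.linalg.inv(np.array(im['T_tool_cam'])))
t=q@M[:3,:3].T+M[:3,3]; print('tool', cv2.minAreaRect((t[:,:2]*1000).astype(np.float32)),np.median(t,0))
cv2.imwrite('pics/w2.png',im['color'])
E
```

```text
3.2 [ 0.57809558  0.1780739  -0.29098978  1.74163458  0.05430576  1.22847465
 -0.96286249] [ 0.49536146 -0.21165992  0.27209907] [4.07692691e-04 9.86032830e-01 1.66549890e-01 4.75156356e-04] [0.98322128 0.00358557 0.42268471] [-0.00971356 -0.01540171  0.00025028] 0.5856596749868639
1492 [ 0.49814354 -0.20947862  0.24286546] ((495.942626953125, -209.875732421875), (48.53896713256836, 13.83818244934082), 19.516660690307617)
tool ((1.1094245910644531, -1.5266165733337402), (13.837457656860352, 48.53742218017578), 89.65853118896484) [ 0.00327326 -0.00120618  0.02923165]
```

View pics/w2.png

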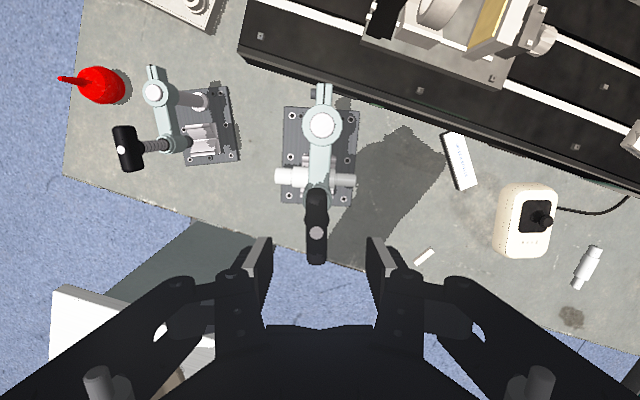

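Call:
carry_out(
  deltas=[
    [4,0.1,-0.14,2,0],
    [4,0.1,-0.14,5,0],
    [4,0.1,-0.14,6,0],
    [4,0.1,-0.14,6,0],
    [2.4,0.1,-0.14,6,0],
    [1.8,0.1,-0.14,6,0],
    [1.0,0.1,-0.14,6,0],
    [1.0,0.1,-0.14,6,0],
    [1.0,0.1,-0.14,6,0],
    [1.0,0.1,-0.14,6,0],
  ],
  grip_force=50,
)

```text
time_s: 4.25
ee_pos: [0.4966, -0.2094, 0.2128]
ee_rot: [0.001, 0.986, 0.167, 0.001]
ft_force: [-1.1, 0.8, 6.4]
opening: 0.158
grasp_force: 51.7
```

```bash
cat > st.py <<'E'
from h import *
s=arm.read_state(); q=s['ee_rot']
print(s['time_s'],s['joints'][6],np.round(s['ee_pos'],4),'yaw',np.degrees(2*np.arctan2(q[2],q[1])),'F',np.round(s['ft_force'],1),'M',np.round(s['ft_torque'],3),s['opening'],s['grasp_force'])
E
python3 st.py
```

```text
4.25 -0.9823179418490046 [ 0.4966 -0.2094  0.2128] yaw 19.243263074414475 F [-1.1  0.8  6.4] M [0.19  0.136 0.013] 0.15808432404817102 51.71807527542114
```

Call:
carry_out(
  deltas=[
    [1,0,0,0,-4],
    [1,0,0,0,-8],
    [1,0,0,0,-12],
    [1,0,0,0,-16],
    [1,0,0,0,-20],
    [1,0,0,0,-25],
    [1,0,0,0,-30],
    [1,0,0,0,-30],
  ],
)

```text
time_s: 5.05
ee_pos: [0.4961, -0.2086, 0.2118]
ee_rot: [-0.0, 0.909, 0.417, 0.001]
ft_force: [-0.2, 2.4, 3.9]
opening: 0.154
grasp_force: 51.3
```

```bash
python3 st.py
```

```text
5.05 -0.4750908102119694 [ 0.4961 -0.2086  0.2118] yaw 49.263323617622106 F [-0.2  2.4  3.9] M [ 0.53  -0.001  0.099] 0.1542793125086274 51.28796696662903
```

Turning well, small side forces.

Call:
carry_out(
  deltas=[
    [1,0,0,0,-5],
    [1,0,0,0,-10],
    [1,0,0,0,-15],
    [1,0,0,0,-20],
    [1,0,0,0,-25],
    [1,0,0,0,-29],
    [1,0,0,0,-29],
    [1,0,0,0,-29],
  ],
)

```text
time_s: 5.85
ee_pos: [0.4953, -0.2085, 0.2105]
ee_rot: [-0.001, 0.777, 0.63, 0.0]
ft_force: [0.0, 2.4, -3.5]
opening: 0.155
grasp_force: 50.4
```

```bash
python3 st.py
```

```text
5.85 0.012068813988533421 [ 0.4953 -0.2085  0.2105] yaw 78.1133646416611 F [ 0.   2.4 -3.5] M [ 0.682 -0.299  0.029] 0.15455034467284334 50.44611632823944
```

Call:
carry_out(
  deltas=[
    [1,0,0,0.15,0],
    [1,0,0,0.3,0],
    [1,0,0,0.45,0],
    [1,0,0,0.6,0],
    [1,0,0,0.75,0],
    [1,0,0,0.85,0],
    [1,0,0,0.95,0],
    [1,0,0,1.0,0],
    [1,0,0,1.0,0],
    [1,0,0,1.0,0],
  ],
)

```text
time_s: 6.85
ee_pos: [0.4954, -0.2089, 0.201]
ee_rot: [-0.0, 0.776, 0.631, -0.0]
ft_force: [-0.8, 4.0, -2.8]
opening: 0.156
grasp_force: 50.4
```

```bash
python3 st.py
```

```text
6.85 0.009729414018078503 [ 0.4954 -0.2089  0.201 ] yaw 78.24586599795366 F [-0.8  4.  -2.8] M [ 1.4    0.242 -0.039] 0.15569584429373232 50.36858081817627
```

Call:
carry_out(
  deltas=[
    [1,0,0,0.05,0],
    [1,0,0,0.1,0],
    [1,0,0,0.15,0],
    [1,0,0,0.2,0],
    [1,0,0,0.2,0],
    [1,0,0,0.2,0],
  ],
)

```text
time_s: 7.45
ee_pos: [0.4955, -0.209, 0.1993]
ee_rot: [-0.0, 0.776, 0.631, -0.0]
ft_force: [-1.4, 6.0, -2.2]
opening: 0.156
grasp_force: 50.5
```

Call:
carry_out(
  deltas=[
    [1,0.05,0,0.0,0],
    [1,0.1,0,0.05,0],
    [1,0.1,0,0.1,0],
    [1,0.1,0,0.15,0],
    [1,0.1,0,0.15,0],
    [1,0.1,0,0.15,0],
  ],
)

```text
time_s: 8.05
ee_pos: [0.4956, -0.2086, 0.1977]
ee_rot: [0.0, 0.776, 0.631, -0.0]
ft_force: [-1.6, 2.3, -3.1]
opening: 0.156
grasp_force: 50.5
```

```bash
python3 st.py
```

```text
8.05 0.0061982240873078055 [ 0.4956 -0.2086  0.1977] yaw 78.2284287405884 F [-1.6  2.3 -3.1] M [0.953 0.433 0.007] 0.15601495744695767 50.47633767127991
```

Call:
carry_out(
  deltas=[
    [1,0.03,0,0.05,0],
    [1,0.03,0,0.1,0],
    [1,0.03,0,0.15,0],
    [1,0.03,0,0.15,0],
    [1,0.03,0,0.15,0],
  ],
)

```text
time_s: 8.55
ee_pos: [0.4957, -0.2083, 0.1962]
ee_rot: [0.0, 0.776, 0.631, -0.0]
ft_force: [-2.1, 2.6, -3.5]
opening: 0.156
grasp_force: 50.5
```

Call:
carry_out(
  deltas=[
    [1,0.02,0,0.05,0],
    [1,0.02,0,0.1,0],
    [1,0.02,0,0.15,0],
    [1,0.02,0,0.15,0],
    [1,0.02,0,0.15,0],
  ],
)

```text
time_s: 9.05
ee_pos: [0.4958, -0.2081, 0.1947]
ee_rot: [0.0, 0.776, 0.631, -0.0]
ft_force: [-2.7, -0.1, -3.9]
opening: 0.153
grasp_force: 50.5
```

Call:
carry_out(
  deltas=[
    [1,0,-0.03,0.05,0],
    [1,0,-0.05,0.1,0],
    [1,0,-0.05,0.15,0],
    [1,0,-0.05,0.15,0],
    [1,0,-0.05,0.15,0],
  ],
)

```text
time_s: 9.55
ee_pos: [0.4956, -0.2079, 0.1933]
ee_rot: [0.0, 0.776, 0.631, 0.0]
ft_force: [-2.0, 0.5, -2.2]
opening: 0.158
grasp_force: 50.5
```

Call:
carry_out(
  deltas=[
    [1,0,0,0.05,0],
    [1,0,0,0.1,0],
    [1,0,0,0.15,0],
    [1,0,0,0.15,0],
    [1,0,0,0.15,0],
  ],
)

```text
time_s: 10.05
ee_pos: [0.4956, -0.2078, 0.1918]
ee_rot: [0.0, 0.776, 0.631, 0.0]
ft_force: [-1.0, 0.3, -1.8]
opening: 0.155
grasp_force: 50.4
```

Call:
carry_out(
  deltas=[
    [1,0,0,0.03,0],
    [1,0,0,0.07,0],
    [1,0,0,0.1,0],
    [1,0,0,0.1,0],
    [1,0,0,0.1,0],
  ],
)

```text
time_s: 10.55
ee_pos: [0.4956, -0.2078, 0.191]
ee_rot: [0.0, 0.776, 0.631, 0.0]
ft_force: [-1.6, 0.6, 0.1]
opening: 0.152
grasp_force: 50.8
```

Call:
carry_out(
  deltas=[
    [1,0,0,0.03,0],
    [1,0,0,0.07,0],
    [1,0,0,0.1,0],
    [1,0,0,0.1,0],
    [1,0,0,0.1,0],
  ],
)

```text
time_s: 11.05
ee_pos: [0.4958, -0.2078, 0.1906]
ee_rot: [0.001, 0.776, 0.631, 0.0]
ft_force: [-3.2, 0.4, 5.1]
opening: 0.156
grasp_force: 51.7
```

Call:
carry_out(
  deltas=[
    [1,0,0,0.02,0],
    [1,0,0,0.04,0],
    [1,0,0,0.04,0],
    [1,0,0,0.04,0],
    [1,0,0,0.04,0],
  ],
)

```text
time_s: 11.55
ee_pos: [0.4959, -0.2078, 0.1905]
ee_rot: [0.001, 0.776, 0.631, 0.0]
ft_force: [-3.1, -0.5, 6.7]
opening: 0.156
grasp_force: 51.9
```

```bash
python3 st.py
```

```text
11.55 0.0014805198199862024 [ 0.4959 -0.2078  0.1905] yaw 78.23332814417756 F [-3.1 -0.5  6.7] M [0.182 1.007 0.004] 0.1558690505112181 51.932474970817566
```

Call:
carry_out(
  deltas=[
    [1,0,0,0,4],
    [1,0,0,0,8],
    [1,0,0,0,12],
    [1,0,0,0,16],
    [1,0,0,0,20],
    [1,0,0,0,20],
  ],
)

```text
time_s: 12.15
ee_pos: [0.4963, -0.2081, 0.1906]
ee_rot: [0.001, 0.874, 0.486, 0.001]
ft_force: [-2.4, 1.0, 5.7]
opening: 0.156
grasp_force: 51.8
```

```bash
python3 st.py
```

```text
12.15 -0.3347213438896133 [ 0.4963 -0.2081  0.1906] yaw 58.16777399306915 F [-2.4  1.   5.7] M [ 0.065  0.785 -0.07 ] 0.15555921790435373 51.75379693508148
```

Call:
carry_out(
  deltas=[
    [1,0,0,0.02,2],
    [1,0,0,0.03,6],
    [1,0,0,0.03,10],
    [1,0,0,0.03,14],
    [1,0,0,0.03,18],
    [1,0,0,0.03,22],
    [1,0,0,0.03,26],
    [1,0,0,0.03,30],
    [1,0,0,0.03,34],
    [1,0,0,0.03,38],
    [1,0,0,0.03,38],
  ],
)

```text
time_s: 13.25
ee_pos: [0.4967, -0.2092, 0.1905]
ee_rot: [0.002, 0.985, 0.175, 0.001]
ft_force: [-2.3, -0.6, 5.7]
opening: 0.156
grasp_force: 51.7
```

```bash
python3 st.py
```

```text
13.25 -0.9730592378043289 [ 0.4967 -0.2092  0.1905] yaw 20.136803915742455 F [-2.3 -0.6  5.7] M [-0.262  0.542 -0.062] 0.1557710912028718 51.692057847976685
```

Now go on to the stop, watching the moment.

Call:
carry_out(
  deltas=[
    [1,0,0,0,1],
    [1,0,0,0,2],
    [1,0,0,0,3],
    [1,0,0,0,3],
    [1,0,0,0,3],
  ],
)

```text
time_s: 13.75
ee_pos: [0.4966, -0.2093, 0.1905]
ee_rot: [0.002, 0.989, 0.15, 0.001]
ft_force: [-3.1, -2.4, 5.5]
opening: 0.158
grasp_force: 51.7
```

```bash
python3 st.py
```

```text
13.75 -1.0222140387590257 [ 0.4966 -0.2093  0.1905] yaw 17.208285918918424 F [-3.1 -2.4  5.5] M [-0.28   0.536  0.069] 0.15834152173044316 51.71650528907776
```

Call:
carry_out(
  deltas=[
    [1,0,0,0,1],
    [1,0,0,0,2],
    [1,0,0,0,2],
    [1,0,0,0,2],
  ],
)

```text
time_s: 14.15
ee_pos: [0.4967, -0.2093, 0.1906]
ee_rot: [0.002, 0.991, 0.132, 0.002]
ft_force: [-1.8, -2.4, 5.2]
opening: 0.15
grasp_force: 51.7
```

```bash
python3 st.py
```

```text
14.15 -1.0557181542233929 [ 0.4967 -0.2093  0.1906] yaw 15.224731133810355 F [-1.8 -2.4  5.2] M [-0.273  0.574  0.099] 0.1499653811150937 51.6683954000473
```

Call:
carry_out(
  deltas=[
    [1,0,0,0,1],
    [1,0,0,0,2],
    [1,0,0,0,2],
    [1,0,0,0,2],
  ],
)

```text
time_s: 14.55
ee_pos: [0.4968, -0.2094, 0.1906]
ee_rot: [0.002, 0.993, 0.116, 0.001]
ft_force: [-2.5, -3.1, 5.8]
opening: 0.156
grasp_force: 52.4
```

```bash
python3 st.py
```

```text
14.55 -1.087833536007331 [ 0.4968 -0.2094  0.1906] yaw 13.371162843441194 F [-2.5 -3.1  5.8] M [-0.358  0.488  0.7  ] 0.15630072367690886 52.36056983470917
```

Call:
carry_out(
  deltas=[
    [1,0,0,0,-1.3],
    [1,0,0,0,-1.3],
    [2,0,0,0,-1.3],
    [3,0,0,0,-1.3],
    [4,0,0,0,-1.3],
    [4,0,0,0,-1.3],
    [4,0,0,0,-1.3],
    [4,0,0,-1,-1.3],
    [4,0,0,-3,-1.3],
    [4,0,0,-6,-1.3],
    [4,0,0,-9,-1.3],
    [4,0,0,-11,-1.3],
    [4,0,0,-12,-1.3],
    [4,0,0,-12,-1.3],
    [4,0,0,-12,-1.3],
  ],
)

```text
time_s: 16.05
ee_pos: [0.495, -0.2075, 0.3083]
ee_rot: [-0.0, 0.992, 0.127, -0.001]
ft_force: [-0.4, -0.1, 0.1]
opening: 0.467
grasp_force: 0.0
```

```bash
python3 st.py; python3 - <<'E'
from h import *
s=arm.read_state(); im=arm.get_image('wrist'); P,u,v=cloud(im,None,s)
near=(abs(P[:,0]-.4925)<.05)&(abs(P[:,1]+.21)<.05)&(P[:,2]>.21)&(P[:,2]<.248)
q=P[near]; print(len(q),np.median(q,0),cv2.minAreaRect((q[:,:2]*1000).astype(np.float32)))
cv2.imwrite('pics/w3.png',im['color'])
E
```

```text
16.05 -1.03966256050057 [ 0.495  -0.2075  0.3083] yaw 14.541436929460192 F [-0.4 -0.1  0.1] M [-0.009  0.035  0.013] 0.46667706361248407 0.0
913 [ 0.49778541 -0.20963657  0.22050783] ((495.0819091796875, -210.06826782226562), (50.20149612426758, 13.757057189941406), 14.832547187805176)
```

View pics/w3.png

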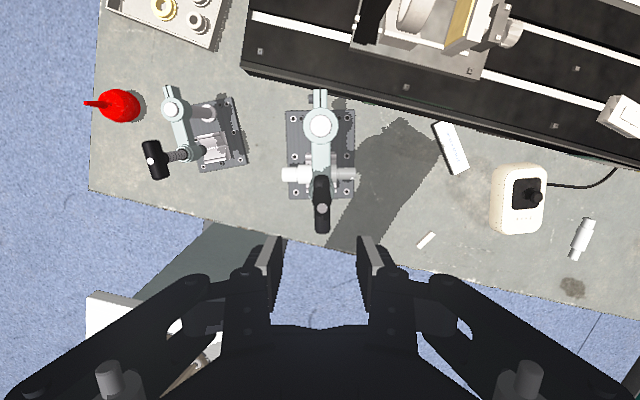

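```bash
python3 -c "
from cell import arm
print(arm.close_job())"
```

```text
the job is handed in; nothing more can be done
None
```

The shaft is clamped and the job handed in at about 16 s: the tip presses at about 9 N by the wrist force readings, the handle was turned clockwise to its stop, and the gripper is clear of the stand.

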